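Sort full honey crates from empty ones by feel

TASK

The three sealed honey crates look alike, so tell full from empty by raising a crate's handle end slightly, its far end staying down on the board, and feeling the weight. Slide each full crate flush up against the green rail and each empty one flush against the white rail, pressing gently and never carrying or steeply tipping a crate. Leave them flat and let go, with the goods around them undisturbed.

Things in the scene. Friction and masses are not known exactly. Their poses are not given: they have to be found in the camera images.
- crate_a: sealed wooden honey crate, 140 long (x) x 96 wide (y) x 64 high, origin at the centre of its underside; x points from the handle end to the far end (away from the robot), z up. Looks the same full or empty: full 0.8 to 1.0 kg, empty 0.3 to 0.4 kg, load fixed in the middle; which crates are full changes from start to start
- crate_a_handle (a point): middle of crate_a's handle: a round wooden bar 14 thick along the crate's y, 60 clear between its posts, axis 98 above the underside, 34 above the lid, 28 in from the handle end. The crate tips about its far lower edge, 112 along x from the bar. Pinched firmly across x the bar hardly turns in the pads: raise it with the tool leaning along, or a light crate comes up level
- crate_a_far (a point): middle of crate_a's lower edge at the far end (away from the handle), on the board at rest; this edge stays down when the handle end is tipped up
- crate_b: sealed wooden honey crate, 140 long (x) x 96 wide (y) x 64 high, origin at the centre of its underside; x points from the handle end to the far end (away from the robot), z up. Looks the same full or empty: full 0.8 to 1.0 kg, empty 0.3 to 0.4 kg, load fixed in the middle; which crates are full changes from start to start
- crate_b_handle (a point): middle of crate_b's handle: a round wooden bar 14 thick along the crate's y, 60 clear between its posts, axis 98 above the underside, 34 above the lid, 28 in from the handle end. The crate tips about its far lower edge, 112 along x from the bar. Pinched firmly across x the bar hardly turns in the pads: raise it with the tool leaning along, or a light crate comes up level
- crate_b_far (a point): middle of crate_b's lower edge at the far end (away from the handle), on the board at rest; this edge stays down when the handle end is tipped up
- crate_c: sealed wooden honey crate, 140 long (x) x 96 wide (y) x 64 high, origin at the centre of its underside; x points from the handle end to the far end (away from the robot), z up. Looks the same full or empty: full 0.8 to 1.0 kg, empty 0.3 to 0.4 kg, load fixed in the middle; which crates are full changes from start to start
- crate_c_handle (a point): middle of crate_c's handle: a round wooden bar 14 thick along the crate's y, 60 clear between its posts, axis 98 above the underside, 34 above the lid, 28 in from the handle end. The crate tips about its far lower edge, 112 along x from the bar. Pinched firmly across x the bar hardly turns in the pads: raise it with the tool leaning along, or a light crate comes up level
- crate_c_far (a point): middle of crate_c's lower edge at the far end (away from the handle), on the board at rest; this edge stays down when the handle end is tipped up
- rail_green: green stop rail fixed on the board, 25 thick (x) x 560 long (y) x 30 high, origin centre of underside; x points roughly away from the robot. One rail lies on the robot's side of the crates, the other beyond them, 230 between inner faces; which is which changes. A crate slides 20 to 70 along x to reach either. The rail for full crates
- rail_white: white stop rail fixed on the board, 25 thick (x) x 560 long (y) x 30 high, origin centre of underside; x points roughly away from the robot. One rail lies on the robot's side of the crates, the other beyond them, 230 between inner faces; which is which changes. A crate slides 20 to 70 along x to reach either. The rail for empty crates
- board: grey sorting board fixed on the counter, 290 (x) x 580 (y) x 10 thick; origin at the centre of its underside, on the counter top at z = 0. The two rails and the three crates stand on it
- jar_1: honey jar 60 across, 85 high, brass cap, beside the left end of the row; a bystander, origin at the centre of its underside
- jar_2: honey jar 60 across, 85 high, red cap, beside the right end of the row; a bystander, origin at the centre of its underside
- biscuits: biscuit pack 70 x 150 x 60 behind the far rail; a bystander, origin at the centre of its underside
- honey_tub: yellow honey tub 88 across, 70 high, behind the far rail; a bystander, origin at the centre of its underside
- jam: red jam jar with a black cap, 54 across, 70 high, left of the board on the robot's side; a bystander, origin at the centre of its underside
Mind the look-alikes: they are no part of the job. What is shaped like the crate_a but pink is not meant. What is shaped like the crate_b but pink is not meant.

How it is judged:
By the outcome, as a careful person would: the job done as asked, in the order asked, and still so for the second after the job is handed in, with the robot touching nothing.
It also fails if it takes over 59 s, if anything falls off the work surface, if the arm or the gripper's body presses on something with over 40 N, if the wrist force passes 120 N, or if a joint passes its speed limit or range.

ROBOT

A 7-joint arm with a two-finger parallel gripper is mounted at the origin on the work surface. World frame = base frame: x ahead of the robot, y to its left, z up, the work surface at z = 0. Lengths are in m, angles in rad, forces in N, time in s.
With the tool pointing down it reaches from about 0.425 to 0.925 m from the base axis. Payload 6.8 kg.
Tool frame: the origin (TCP) lies midway between the tips of the shut fingers; the grasp point (between the pads) lies 19 mm behind it; z points along the fingers, y is the line along which they close (so a half turn about z gives the same grasp; the last joint's range is limited). The gripper opens to 85 mm and grips with 20 to 120 N. Pads are 22 mm wide; open, the fingers measure 114 mm over their backs; the gripper's body (76 mm by 85 mm) begins 54 mm behind the grasp point. The pads swing forward as they close: fully open they stand 13 mm farther back than shut.
Start: joints at [-1.37, 0.477, 0.022, 1.555, -0.011, 1.109, -0.083], TCP at [0.205, 0.643, 0.231] pointing down, gripper open.
Joint ranges: [-2.96, 2.96], [-0.34, 2.1], [-1.41, 1.46], [0.24, 2.44], [-1.37, 4.51], [0.17, 1.92], [-2.96, 2.96]. Speed limits (rad/s): [2.39, 2.39, 3.14, 3.14, 3.14, 3.14, 3.14].

INTERFACE

Orientations are given as a unit quaternion [w, x, y, z].
In Python, from station import bot, imaging gives the robot as it stands.
- The arm moves only by the tool move_arm, never from a script. Its argument "commands" is a list that holds one entry, the list of rows, each a list of 7 numbers: the shift along the tool's x, y, z in m, then the turn, a rotation vector about the tool's x, y, z in degrees, then the finger opening in m, from 0 to 0.0854. In form: [[[x, y, z, rx, ry, rz, grip], ...]]. A call has 1 to 20 rows; each row shifts and turns the commanded pose from where the row before left it, along the tool's axes as they then stand; what a row does not reach is not made up. A row lasts 1/8 s, in which the tool goes at most 62.5 mm and 10.7 degrees, less where a joint would pass 70% of its speed; a pose out of reach is approached as far as the arm can. A call is refused whole if a number of a shift passes 0.0625 or a number of a turn 10.7, either way. A call with a gripper value outside its range is refused whole. The fingers move at their own pace and stop on an object; "squeeze" is the grip in N (left out, the last holds). Time passes only in rows, so rows that do not move let the fingers close. It gives the time, the measured TCP pose, the force, the opening and the grip force at its end, in the units of the state.
- bot.get_obs(): the state, without advancing time (a new reading comes with each control period).
- imaging.read_camera(name): name is "scene" or "top" or "wrist"; returns the picture (400x640x3 uint8, red, green, blue); there is no depth.
- imaging.calibration(name): a dict with "intrinsics" (3x3 intrinsics, pixels), "extrinsics" (4x4, takes a point from camera to world coordinates); the wrist camera has in their place "mount" (4x4, takes a point from camera to tool coordinates, whose origin is the TCP and whose axes are the flange's). Camera axes: x right, y down, z forward; pixel columns grow to the right and rows downward; lengths in m; the calibration is good to about 2 mm. A picture is of the moment at which its call begins: read the wrist's pose just before it. calibration takes no time and is no camera call.
- bot.hand_in(): hands the job in; it is judged then, once.
The state is a dict: "t": time; "q": joint angles; "joint_vel": joint speeds; "joint_torque": joint torques, N m; "eef_pos": TCP position; "tool_rot": TCP orientation; "contact_force": force on the tool from outside, world axes, zero at the start; "torque": the same for the moment, N m; "gripper_width": opening from 0.0 (shut) to 1.0 (fully open); "grasp_force": force on a finger pad.
Only numpy, scipy, OpenCV 4.12 (cv2) and the standard library are available. Lean on these libraries where they do the work, as an engineer would, in place of code of your own. Each camera call takes 0.05 s, during which the arm holds its last target. There are 200 camera calls.

## Working session

There is one attempt and no reset: what is moved stays moved. The work goes in short steps, Python scripts to look and compute and a tool call to move; the robot and the scene stay as the last step left them, time stands still between calls to the robot, and variables do not carry over. Pictures are saved under pics/ and viewed, at most 10 in all, crops included, and the job is handed in when it is done.

Besides the shell and the picture viewer there is one more tool, called after "Call:" as name([rows], argument=value, ...), one row to a line, values as JSON. move_arm: Moves the arm, as the interface text tells. Its arguments: {"type":"object","properties":{"commands":{"type":"array","items":{"type":"array","items":{"type":"array","items":{"type":"number"}}}},"squeeze":{"type":"number"}},"required":["commands"]}

```bash
mkdir -p pics; ls; python3 - <<'E'
from station import bot, imaging
import cv2,numpy as np
np.set_printoptions(precision=4,suppress=True)
o=bot.get_obs();print(o)
for n in("scene","top"):
    cv2.imwrite(f"pics/{n}0.png",imaging.read_camera(n)[...,::-1]); print(n,imaging.calibration(n))
print(imaging.calibration("wrist"))
E
```

```text
pics
{'t': 0.0, 'q': array([-1.3701,  0.4778,  0.0223,  1.5565, -0.0115,  1.1093, -0.0831]), 'joint_vel': array([ 0.0018,  0.0009,  0.0009, -0.0008, -0.001 , -0.0024, -0.0014]), 'joint_torque': array([  0.0006, -59.646 ,   1.6081, -28.1199,   0.0125,   0.0092,
        -0.    ]), 'eef_pos': array([0.205 , 0.6425, 0.2303]), 'tool_rot': array([-0.0001,  0.1538,  0.9881, -0.0009]), 'contact_force': array([ 0.1915,  0.1732, -0.1448]), 'torque': array([ 0.0272, -0.008 , -0.0139]), 'grasp_force': 0.0, 'gripper_width': 1.0026249211151355}
scene {'intrinsics': array([[390.9409,   0.    , 323.3137],
       [  0.    , 390.9409, 196.1722],
       [  0.    ,   0.    ,   1.    ]]), 'extrinsics': array([[ 0.5483,  0.5767, -0.6056,  1.1298],
       [ 0.8361, -0.3629,  0.4114, -0.394 ],
       [ 0.0175, -0.7319, -0.6812,  0.77  ],
       [ 0.    ,  0.    ,  0.    ,  1.    ]])}
top {'intrinsics': array([[454.1009,   0.    , 320.0652],
       [  0.    , 454.1009, 199.7729],
       [  0.    ,   0.    ,   1.    ]]), 'extrinsics': array([[-0.0058, -0.9979,  0.0646,  0.4572],
       [-1.    ,  0.0059,  0.0018,  0.0015],
       [-0.0021, -0.0646, -0.9979,  1.3101],
       [ 0.    ,  0.    ,  0.    ,  1.    ]])}
{'intrinsics': array([[286.4652,   0.    , 320.2934],
       [  0.    , 286.4652, 200.9325],
       [  0.    ,   0.    ,   1.    ]]), 'mount': array([[ 0.0001, -0.9585, -0.285 ,  0.0725],
       [ 1.    ,  0.0001, -0.0001,  0.0009],
       [ 0.0002, -0.285 ,  0.9585, -0.1435],
       [ 0.    ,  0.    ,  0.    ,  1.    ]])}
```

View pics/top0.png

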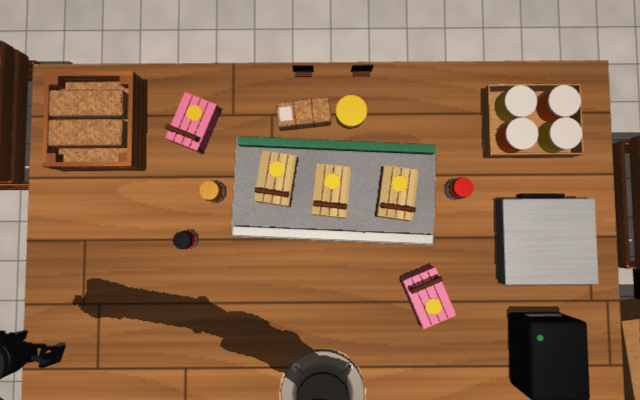

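View pics/scene0.png

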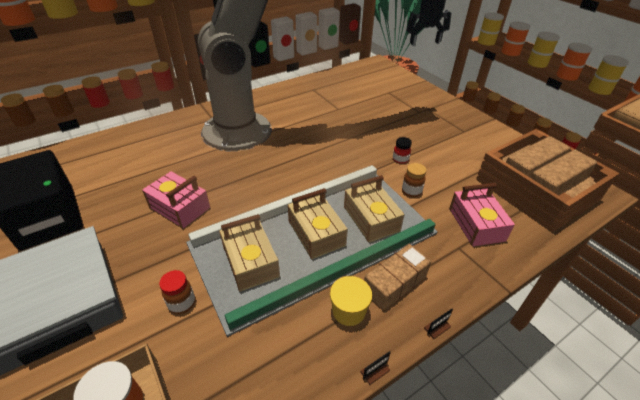

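Both views show green rail far and white rail near. In the top view the three tan crates are at px (276,178), (331,190) and (398,193), with dark handle bars on their near side. The pink ones are decoys.

```bash
cat > h.py <<'E'
from station import bot, imaging
import cv2,numpy as np
np.set_printoptions(precision=4,suppress=True)
def ray(n,uv,z):
    c=imaging.calibration(n);T=c["extrinsics"]
    d=T[:3,:3]@np.linalg.inv(c["intrinsics"])@[uv[0],uv[1],1]
    return (T[:3,3]+d*(z-T[2,3])/d[2])[:2]
def axis(n,cnt,z):
    """centre, long-axis direction (deg from +y) and extents of a blob on plane z"""
    p=np.array([ray(n,q,z) for q in cnt.reshape(-1,2)],np.float32)
    (c,s,a)=cv2.minAreaRect(p);b=cv2.boxPoints((c,s,a))
    e=[b[1]-b[0],b[2]-b[1]];L=max(e,key=np.linalg.norm)
    if L[1]<0:L=-L
    return np.array(c),np.degrees(np.arctan2(-L[0],L[1])),np.array(sorted(s))
def blobs(m,amin):
    cs,_=cv2.findContours(m.astype(np.uint8),cv2.RETR_EXTERNAL,cv2.CHAIN_APPROX_NONE)
    return sorted([c for c in cs if cv2.contourArea(c)>amin],key=lambda c:c[...,0].mean())
def top():
    im=imaging.read_camera("top");H=cv2.cvtColor(im,cv2.COLOR_RGB2HSV)
    h,s,v=[H[...,i].astype(int) for i in range(3)]
    R=np.zeros(h.shape,bool);R[135:245,230:440]=1
    for n,m,z,a in(("green",R&(h>60)&(h<90)&(s>110),.04,150),("white",R&(s<45)&(v>185),.04,150),
      ("lid",R&(h>12)&(h<35)&(s>70)&(v>120),.074,100),("bar",R&(s>90)&(v<95)&((h<15)|(h>165)),.108,40)):
        if n=="lid": m=cv2.morphologyEx(m.astype(np.uint8),cv2.MORPH_CLOSE,np.ones((9,9)))
        for c in blobs(m,a): print(n,*axis("top",c,z),cv2.boundingRect(c))
    return im
E
python3 - <<'E'
from h import *
im=top();cv2.imwrite("pics/crop1.png",cv2.resize(im[130:250,225:445],None,fx=3.6,fy=3.6)[...,::-1])
E
```

```text
green [ 0.6937 -0.0405] -2.8274038 [0.0247 0.5515] (238, 137, 196, 17)
white [ 0.4421 -0.0299] -2.7734127 [0.0225 0.5561] (233, 227, 200, 16)
lid [0.598  0.1271] 80.89081 [0.0981 0.1425] (254, 150, 43, 56)
lid [ 0.5632 -0.0261] 83.32682 [0.0977 0.1423] (311, 163, 41, 55)
lid [ 0.5662 -0.036 ] -0.355677 [0.299  0.5754] (230, 135, 210, 110)
lid [ 0.5557 -0.2086] 81.4957 [0.0994 0.142 ] (377, 165, 43, 56)
bar [0.5576 0.1322] -8.779842 [0.0137 0.088 ] (255, 188, 34, 9)
bar [ 0.5222 -0.0221] -6.683926 [0.0135 0.0855] (314, 201, 33, 8)
bar [ 0.5155 -0.2018] -8.486759 [0.0143 0.0886] (381, 203, 34, 9)
```

View pics/crop1.png

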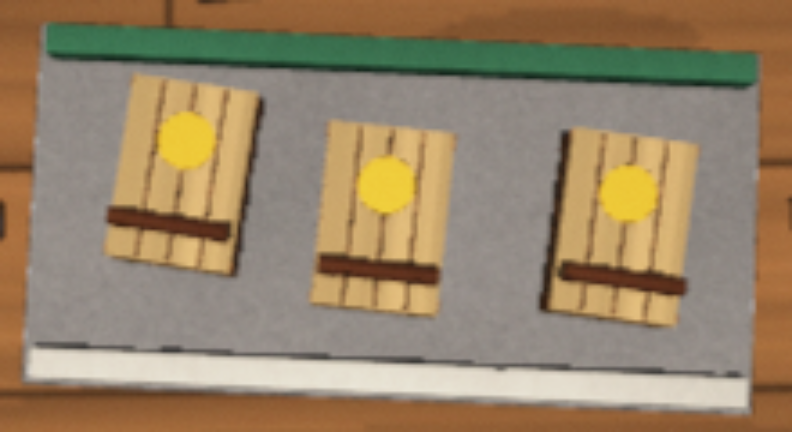

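The crates' yaws are -8.8°, -6.7° and -8.5°, and the rails are at -2.8°. Next I move above the left crate's bar.

Call:
move_arm([
  [[-0.0446, -0.0345, 0, 0, 0, 0, 0.085], [-0.0446, -0.0345, 0, 0, 0, 0, 0.085], [-0.0446, -0.0345, 0, 0, 0, 0, 0.085], [-0.0446, -0.0345, 0, 0, 0, 0, 0.085], [-0.0446, -0.0345, 0, 0, 0, 0, 0.085], [-0.0446, -0.0345, 0, 0, 0, 0, 0.085], [-0.0446, -0.0345, 0, 0, 0, 0, 0.085], [-0.0446, -0.0345, 0, 0, 0, 0, 0.085], [-0.0446, -0.0345, 0, 0, 0, 0, 0.085], [-0.0446, -0.0345, 0, 0, 0, 0, 0.085], [-0.0446, -0.0345, 0, 0, 0, 0, 0.085], [0, 0, 0.0075, 0, 0, 10.1, 0.085], [0, 0, 0.0075, 0, 0, 10.1, 0.085], [0, 0, 0.0075, 0, 0, 10.1, 0.085], [0, 0, 0.0075, 0, 0, 10.1, 0.085], [0, 0, 0.0075, 0, 0, 10.1, 0.085], [0, 0, 0.0075, 0, 0, 10.1, 0.085], [0, 0, 0.0075, 0, 0, 10.1, 0.085], [0, 0, 0.0075, 0, 0, 10.1, 0.085], [0, 0, 0, 0, 0, 0, 0.06]],
], squeeze=40)

```text
t: 2.65
eef_pos: [0.5566, 0.1325, 0.1706]
tool_rot: [-0.0, 0.757, 0.654, -0.001]
contact_force: [1.0, -0.1, -0.2]
gripper_width: 0.813
grasp_force: 0.0
```

```bash
cat >> h.py <<'E'
def to(x,y,z,yaw):
    """remaining shift in tool axes, turn (deg), from measured pose"""
    from scipy.spatial.transform import Rotation as Ro
    o=bot.get_obs();w=o["tool_rot"];R=Ro.from_quat([*w[1:],w[0]])
    a=np.radians(yaw);G=np.array([[-np.sin(a),np.cos(a),0],[np.cos(a),np.sin(a),0],[0,0,-1]]).T
    print("t",round(o["t"],2),"pos",o["eef_pos"],"shift",R.inv().apply(np.array([x,y,z])-o["eef_pos"]),"turn",np.degrees((R.inv()*Ro.from_matrix(G)).as_rotvec()),"F",o["contact_force"],"M",o["torque"],"w",o["gripper_width"],"g",o["grasp_force"])
E
python3 - <<'E'
from h import *
im=imaging.read_camera("wrist");cv2.imwrite("pics/w1.png",im[...,::-1])
to(.5576,.1322,.089,-8.8)
E
```

```text
t 2.7 pos [0.5569 0.1325 0.171 ] shift [-0.0002  0.0008  0.082 ] turn [-0.0367  0.0395  0.5274] F [ 0.098  -0.2014  0.6618] M [-0.0447 -0.0022 -0.0079] w 0.7320654526877591 g 0.0
```

View pics/w1.png

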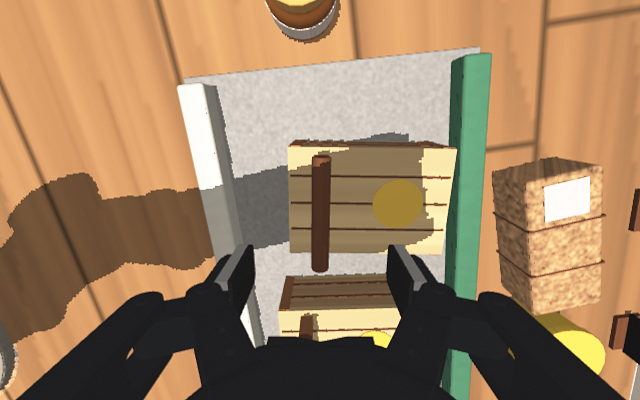

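The bar (px 320,213) is centred between the fingers, so I descend and pinch.

Call:
move_arm([
  [[0, 0.0008, 0.0205, 0, 0, 0.5, 0.05], [0, 0, 0.0205, 0, 0, 0, 0.05], [0, 0, 0.0205, 0, 0, 0, 0.05], [0, 0, 0.0205, 0, 0, 0, 0.045], [0, 0, 0, 0, 0, 0, 0.04]],
], squeeze=40)

```text
t: 3.32
eef_pos: [0.5571, 0.1321, 0.0884]
tool_rot: [-0.001, 0.76, 0.651, -0.001]
contact_force: [-0.2, 0.1, 0.9]
gripper_width: 0.467
grasp_force: 0.0
```

Call:
move_arm([
  [[0, 0, 0, 0, 0, 0, 0.005], [0, 0, 0, 0, 0, 0, 0.005], [0, 0, 0, 0, 0, 0, 0.005], [0, 0, 0, 0, 0, 0, 0.005]],
], squeeze=40)

```text
t: 3.82
eef_pos: [0.5586, 0.1325, 0.0904]
tool_rot: [0.0, 0.76, 0.65, 0.001]
contact_force: [-1.2, -0.8, 7.9]
gripper_width: 0.147
grasp_force: 39.2
```

```bash
python3 - <<'E'
from h import *
to(.5576,.1322,.089,-8.8)
E
```

```text
t 3.83 pos [0.5586 0.1325 0.0904] shift [-0.0004 -0.001   0.0014] turn [ 0.0729 -0.0623 -0.1789] F [-1.2338 -0.7875  7.9123] M [-0.0446  0.3456  0.0531] w 0.14703274748022455 g 39.24141883850098
```

Call:
move_arm([
  [[0, 0.0014, -0.004, 1, 0, 0, 0.005], [0, 0.0014, -0.002, 1, 0, 0, 0.005], [0, 0.0014, -0.002, 1, 0, 0, 0.005], [0, 0.0014, -0.002, 1, 0, 0, 0.005], [0, 0.0014, -0.002, 1, 0, 0, 0.005], [0, 0, 0, 0, 0, 0, 0.005], [0, 0, 0, 0, 0, 0, 0.005], [0, 0, 0, 0, 0, 0, 0.005]],
])

```text
t: 4.82
eef_pos: [0.565, 0.1312, 0.1009]
tool_rot: [-0.033, 0.76, 0.649, -0.028]
contact_force: [-0.3, -0.0, -3.4]
gripper_width: 0.142
grasp_force: 39.1
```

```bash
python3 - <<'E'
from h import *
to(.5576,.1322,.089,-8.8)
im=imaging.read_camera("wrist");cv2.imwrite("pics/w2.png",im[...,::-1])
E
```

```text
t 4.83 pos [0.565  0.1312 0.1009] shift [-0.0002 -0.0064  0.0126] turn [-5.0136 -0.005  -0.1851] F [-0.2958 -0.0041 -3.4156] M [-0.0379 -0.0928  0.0434] w 0.1416532819877258 g 39.09444451332092
```

```bash
python3 - <<'E'
from h import *
for i in range(5):
    im=imaging.read_camera("scene");o=bot.get_obs();print(o["t"],o["contact_force"],o["torque"],o["eef_pos"])
cv2.imwrite("pics/s2.png",cv2.resize(im[130:330,180:460],None,fx=2.8,fy=2.8)[...,::-1])
E
```

```text
4.925 [-0.3212  0.3145 -1.9619] [-0.0004 -0.0116  0.0112] [0.565  0.1312 0.101 ]
4.975 [-0.5435  0.1933 -3.1673] [-0.0665 -0.0659 -0.0076] [0.565  0.1313 0.101 ]
5.025 [ 0.6255  1.0346 -2.8517] [-0.0251 -0.0288 -0.0179] [0.565  0.1312 0.101 ]
5.075 [ 0.4146 -0.3722 -2.8676] [ 0.0128 -0.0447 -0.023 ] [0.5651 0.1313 0.101 ]
5.125 [ 0.2402  0.5954 -2.4844] [ 0.02   -0.0156 -0.0059] [0.5651 0.1312 0.101 ]
```

View pics/s2.png

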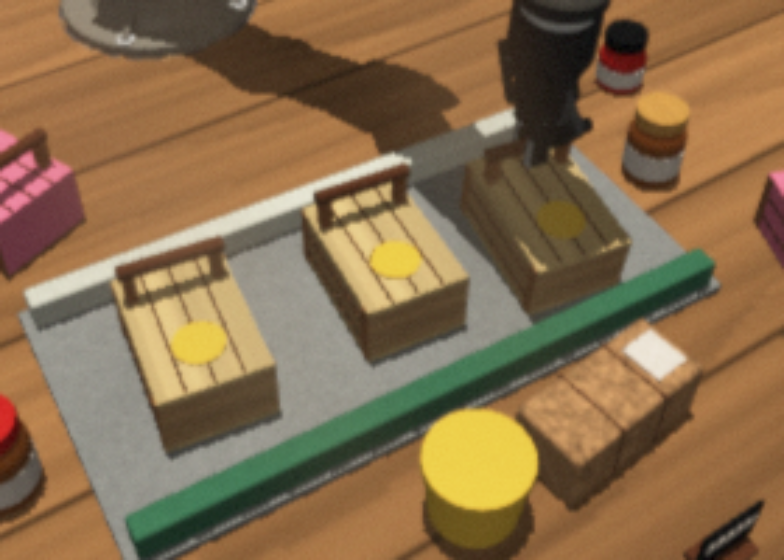

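Pulling the handle up takes about 2.7 N with the far end still down, and I expect about 2.2 N for empty and at least 5 N for full. I call this crate empty, so I lower it and slide it toward the white rail while turning it 6° to match.

Call:
move_arm([
  [[0, -0.0014, 0.002, -1, 0, 0, 0.005], [0, -0.0014, 0.002, -1, 0, 0, 0.005], [0, -0.0014, 0.002, -1, 0, 0, 0.005], [0, -0.0014, 0.002, -1, 0, 0, 0.005], [0, -0.0014, 0.002, -1, 0, 0, 0.005], [0, 0, 0, 0, 0, 0, 0.005]],
])

```text
t: 5.88
eef_pos: [0.5572, 0.1325, 0.0912]
tool_rot: [-0.0, 0.76, 0.65, -0.0]
contact_force: [-0.2, 0.1, -2.7]
gripper_width: 0.147
grasp_force: 39.2
```

Call:
move_arm([
  [[0, -0.004, 0, 0, 0, -1, 0.005], [0, -0.008, 0, 0, 0, -1, 0.005], [0, -0.008, 0, 0, 0, -1, 0.005], [0, -0.008, 0, 0, 0, -1, 0.005], [0, -0.008, 0, 0, 0, -1, 0.005], [0, -0.008, 0, 0, 0, -1, 0.005], [0, -0.008, 0, 0, 0, 0, 0.005], [0, -0.008, 0, 0, 0, 0, 0.005], [0, -0.004, 0, 0, 0, 0, 0.005], [0, 0, 0, 0, 0, 0, 0.005], [0, 0, 0, 0, 0, 0, 0.005]],
])

```text
t: 7.25
eef_pos: [0.4944, 0.1382, 0.0915]
tool_rot: [0.0, 0.725, 0.688, 0.0]
contact_force: [0.2, 0.1, -2.7]
gripper_width: 0.145
grasp_force: 39.1
```

```bash
python3 - <<'E'
from h import *
o=bot.get_obs();p=o["eef_pos"];print("s",p[0]*.9988-p[1]*.0488,"goal .4819")
to(.49,.1322,.089,-2.8)
E
```

```text
s 0.4870179940808556 goal .4819
t 7.25 pos [0.4944 0.1382 0.0915] shift [-0.0062 -0.004   0.0025] turn [ 0.0136 -0.0001 -0.1927] F [ 0.1657  0.1324 -2.6939] M [0.0463 0.1432 0.0024] w 0.14518090695443725 g 39.13022696971893
```

The crate is being held almost off the board (Fz -2.7 N), so I press it down a touch and then close the remaining gap.

Call:
move_arm([
  [[0, 0, 0.001, 0, 0, 0, 0.005], [0, 0, 0.001, 0, 0, 0, 0.005], [0, -0.002, 0, 0, 0, 0, 0.005], [0, -0.002, 0, 0, 0, 0, 0.005], [0, -0.001, 0, 0, 0, 0, 0.005], [0, 0, 0, 0, 0, 0, 0.005]],
])

```text
t: 8.0
eef_pos: [0.4923, 0.1385, 0.0908]
tool_rot: [0.002, 0.726, 0.688, 0.003]
contact_force: [4.8, -1.3, 6.2]
gripper_width: 0.148
grasp_force: 40.0
```

Call:
move_arm([
  [[0, -0.001, 0, 0, 0, 0, 0.005], [0, 0, 0, 0, 0, 0, 0.005]],
])

```text
t: 8.25
eef_pos: [0.4915, 0.1387, 0.0909]
tool_rot: [0.002, 0.726, 0.688, 0.003]
contact_force: [3.6, -1.9, 5.2]
gripper_width: 0.148
grasp_force: 40.0
```

Call:
move_arm([
  [[0, -0.001, 0, 0, 0, 0, 0.005], [0, 0, 0, 0, 0, 0, 0.005]],
])

```text
t: 8.5
eef_pos: [0.4907, 0.1387, 0.091]
tool_rot: [0.002, 0.726, 0.688, 0.003]
contact_force: [4.8, -1.7, 5.6]
gripper_width: 0.148
grasp_force: 40.0
```

Call:
move_arm([
  [[0, -0.001, 0, 0, 0, 0, 0.005], [0, -0.001, 0, 0, 0, 0, 0.005], [0, 0, 0, 0, 0, 0, 0.005]],
])

```text
t: 8.88
eef_pos: [0.4889, 0.1389, 0.0909]
tool_rot: [0.002, 0.726, 0.688, 0.003]
contact_force: [6.5, -0.7, 4.1]
gripper_width: 0.146
grasp_force: 40.2
```

Call:
move_arm([
  [[0, -0.001, 0, 0, 0, 0, 0.005], [0, 0, 0, 0, 0, 0, 0.005]],
])

```text
t: 9.12
eef_pos: [0.4883, 0.139, 0.091]
tool_rot: [0.002, 0.726, 0.688, 0.003]
contact_force: [7.6, -0.5, 6.1]
gripper_width: 0.145
grasp_force: 40.3
```

Call:
move_arm([
  [[0, -0.001, 0, 0, 0, 0, 0.005], [0, 0, 0, 0, 0, 0, 0.005]],
])

```text
t: 9.38
eef_pos: [0.4878, 0.139, 0.0912]
tool_rot: [0.003, 0.726, 0.688, 0.004]
contact_force: [9.1, -1.6, 5.4]
gripper_width: 0.15
grasp_force: 40.3
```

The force now climbs against the white rail at s≈0.481, so the crate is in contact. I release it, rise, and go to the middle crate.

Call:
move_arm([
  [[0, 0, 0, 0, 0, 0, 0.03], [0, 0, 0, 0, 0, 0, 0.05], [0, 0, 0, 0, 0, 0, 0.05], [0, 0, -0.02, 0, 0, 0, 0.05], [0, 0, -0.025, 0, 0, 0, 0.05], [0, 0, -0.025, 0, 0, 0, 0.05], [-0.04, 0.0105, 0, 0, 0, 1, 0.05], [-0.04, 0.0105, 0, 0, 0, 1, 0.05], [-0.04, 0.0105, 0, 0, 0, 1, 0.05], [-0.04, 0.0105, 0, 0, 0, 0.9, 0.05], [0, 0, 0, 0, 0, 0, 0.05], [0, 0, 0, 0, 0, 0, 0.05]],
])

```text
t: 10.88
eef_pos: [0.512, -0.0234, 0.1591]
tool_rot: [-0.001, 0.748, 0.663, -0.0]
contact_force: [0.7, 0.4, -0.8]
gripper_width: 0.586
grasp_force: 0.0
```

```bash
python3 - <<'E'
from h import *
im=top();cv2.imwrite("pics/top3.png",cv2.resize(im[130:250,225:445],None,fx=3.6,fy=3.6)[...,::-1])
to(.5222,-.0221,.089,-6.7)
E
```

```text
green [ 0.6938 -0.0405] -2.8344798 [0.0248 0.5515] (238, 137, 196, 17)
white [0.451  0.1513] -2.863872 [0.0224 0.1933] (233, 227, 70, 11)
white [ 0.4338 -0.2003] -2.7054899 [0.0223 0.2148] (355, 232, 78, 11)
lid [0.533  0.1376] 87.186 [0.0974 0.1409] (252, 176, 39, 53)
lid [ 0.5662 -0.036 ] -0.355677 [0.299  0.5754] (230, 135, 210, 110)
lid [ 0.6201 -0.0327] -8.522446 [0.03   0.0976] (316, 163, 36, 15)
lid [ 0.5555 -0.2087] 81.65053 [0.0994 0.1425] (377, 165, 43, 56)
bar [0.4915 0.1391] -0.3340866 [0.0132 0.09  ] (252, 214, 35, 6)
bar [ 0.5155 -0.2017] -8.48676 [0.0143 0.0889] (381, 203, 34, 9)
t 10.93 pos [ 0.5121 -0.0228  0.1591] shift [0.0019 0.0101 0.0701] turn [-0.0605 -0.0234 -0.107 ] F [0.0017 0.3955 0.0213] M [ 0.0157 -0.0107 -0.0006] w 0.5909019992697839 g 0.0
```

View pics/top3.png

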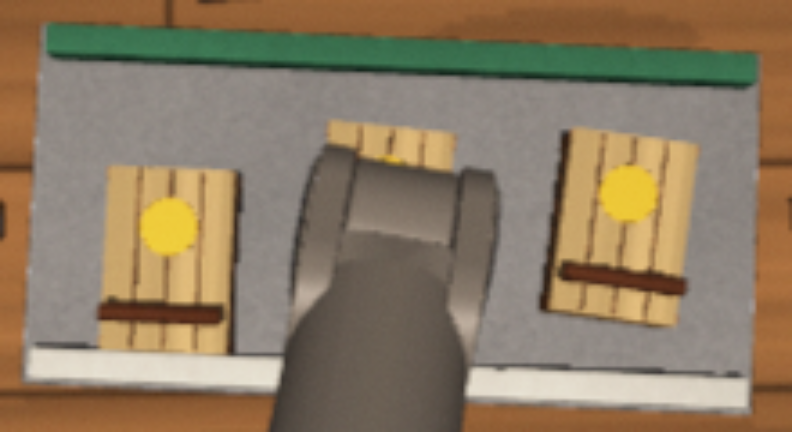

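Crate 1 is now at the white rail with the same yaw (-2.8°). Next I grasp the middle crate.

Call:
move_arm([
  [[0.002, 0.01, 0, 0, 0, 0, 0.05], [0, 0, 0.018, 0, 0, 0, 0.05], [0, 0, 0.018, 0, 0, 0, 0.05], [0, 0, 0.018, 0, 0, 0, 0.045], [0, 0, 0.015, 0, 0, 0, 0.04], [0, 0, 0, 0, 0, 0, 0.005], [0, 0, 0, 0, 0, 0, 0.005], [0, 0, 0, 0, 0, 0, 0.005], [0, 0, 0, 0, 0, 0, 0.005]],
])

```text
t: 12.05
eef_pos: [0.5225, -0.0232, 0.0905]
tool_rot: [-0.0, 0.748, 0.663, 0.0]
contact_force: [0.2, -0.6, -5.7]
gripper_width: 0.148
grasp_force: 38.9
```

Call:
move_arm([
  [[0, 0.0014, -0.0025, 1, 0, 0, 0.005], [0, 0.0014, -0.002, 1, 0, 0, 0.005], [0, 0.0014, -0.002, 1, 0, 0, 0.005], [0, 0.0014, -0.002, 1, 0, 0, 0.005], [0, 0.0014, -0.002, 1, 0, 0, 0.005], [0, 0, 0, 0, 0, 0, 0.005], [0, 0, 0, 0, 0, 0, 0.005], [0, 0, 0, 0, 0, 0, 0.005]],
])

```text
t: 13.05
eef_pos: [0.5301, -0.0241, 0.1006]
tool_rot: [-0.032, 0.748, 0.663, -0.029]
contact_force: [0.8, -0.2, -7.2]
gripper_width: 0.146
grasp_force: 39.1
```

```bash
python3 - <<'E'
from h import *
F=[];M=[]
for i in range(8):
    im=imaging.read_camera("wrist");o=bot.get_obs();F+=[o["contact_force"]];M+=[o["torque"]]
print(np.mean(F,0),np.std(F,0),np.mean(M,0)); to(.5222,-.0221,.089,-6.7)
E
```

```text
[ 0.683   0.0485 -7.0077] [0.5418 0.5597 0.625 ] [-0.0339 -0.3147 -0.0128]
t 13.45 pos [ 0.5299 -0.0241  0.1007] shift [ 0.0011 -0.0069  0.0123] turn [-4.995  -0.0099 -0.1919] F [ 0.5981 -0.5208 -7.1273] M [-0.0593 -0.3323 -0.0292] w 0.14971958285553383 g 39.14239168167114
```

The pull is about 7 N, so this one is full. I lower it and slide it to the green rail (49 mm, yaw +3.9°).

Call:
move_arm([
  [[0, -0.0014, 0.002, -1, 0, 0, 0.005], [0, -0.0014, 0.002, -1, 0, 0, 0.005], [0, -0.0014, 0.002, -1, 0, 0, 0.005], [0, -0.0014, 0.002, -1, 0, 0, 0.005], [0, -0.0014, 0.002, -1, 0, 0, 0.005], [0, 0, 0.0015, 0, 0, 0, 0.005], [0, 0, 0, 0, 0, 0, 0.005]],
])

```text
t: 14.32
eef_pos: [0.5212, -0.023, 0.0899]
tool_rot: [-0.001, 0.748, 0.663, -0.001]
contact_force: [-6.3, 1.2, 6.2]
gripper_width: 0.149
grasp_force: 40.4
```

Call:
move_arm([
  [[0, 0.004, 0, 0, 0, -1, 0.005], [0, 0.008, 0, 0, 0, -1, 0.005], [0, 0.008, 0, 0, 0, -1, 0.005], [0, 0.008, 0, 0, 0, -0.9, 0.005], [0, 0.008, 0, 0, 0, 0, 0.005], [0, 0.006, 0, 0, 0, 0, 0.005], [0, 0.003, 0, 0, 0, 0, 0.005], [0, 0, 0, 0, 0, 0, 0.005]],
])

```text
t: 15.32
eef_pos: [0.5665, -0.0268, 0.0899]
tool_rot: [-0.001, 0.725, 0.688, -0.001]
contact_force: [-4.9, 0.0, 3.5]
gripper_width: 0.148
grasp_force: 40.2
```

```bash
python3 - <<'E'
from h import *
o=bot.get_obs();p=o["eef_pos"];print("s",p[0]*.9988-p[1]*.0488,"goal .5719")
to(.49,.1322,.089,-2.8)
E
```

```text
s 0.5671266225525242 goal .5719
t 15.32 pos [ 0.5665 -0.0268  0.0899] shift [ 0.1548 -0.0848  0.0012] turn [-0.1228 -0.0261 -0.2156] F [-4.8629  0.0251  3.4584] M [0.031  1.0371 0.0039] w 0.14795369949074436 g 40.18781840801239
```

Call:
move_arm([
  [[0, 0.002, 0, 0, 0, 0, 0.005], [0, 0.001, 0, 0, 0, 0, 0.005], [0, 0.001, 0, 0, 0, 0, 0.005], [0, 0, 0, 0, 0, 0, 0.005]],
])

```text
t: 15.82
eef_pos: [0.5699, -0.027, 0.0899]
tool_rot: [-0.001, 0.725, 0.688, -0.001]
contact_force: [-6.9, 0.9, 5.2]
gripper_width: 0.149
grasp_force: 40.4
```

Call:
move_arm([
  [[0, 0.001, 0, 0, 0, 0, 0.005], [0, 0, 0, 0, 0, 0, 0.005]],
])

```text
t: 16.08
eef_pos: [0.5709, -0.027, 0.0899]
tool_rot: [-0.001, 0.725, 0.688, -0.001]
contact_force: [-6.9, 0.1, 6.2]
gripper_width: 0.149
grasp_force: 40.4
```

Call:
move_arm([
  [[0, 0.001, 0, 0, 0, 0, 0.005], [0, 0, 0, 0, 0, 0, 0.005]],
])

```text
t: 16.32
eef_pos: [0.5719, -0.0271, 0.0899]
tool_rot: [-0.001, 0.725, 0.688, -0.001]
contact_force: [-6.2, 1.1, 5.9]
gripper_width: 0.141
grasp_force: 40.4
```

Call:
move_arm([
  [[0, 0.001, 0, 0, 0, 0, 0.005], [0, 0, 0, 0, 0, 0, 0.005]],
])

```text
t: 16.58
eef_pos: [0.5719, -0.027, 0.0899]
tool_rot: [-0.002, 0.725, 0.688, -0.001]
contact_force: [-10.1, 0.3, 8.8]
gripper_width: 0.147
grasp_force: 40.7
```

Call:
move_arm([
  [[0, 0.001, 0, 0, 0, 0, 0.005], [0, 0, 0, 0, 0, 0, 0.005]],
])

```text
t: 16.82
eef_pos: [0.5719, -0.0271, 0.0899]
tool_rot: [-0.003, 0.726, 0.688, -0.002]
contact_force: [-13.6, 2.0, 12.9]
gripper_width: 0.144
grasp_force: 41.1
```

Call:
move_arm([
  [[0, 0.001, 0, 0, 0, 0, 0.005], [0, 0, 0, 0, 0, 0, 0.005]],
])

```text
t: 17.08
eef_pos: [0.5719, -0.0271, 0.0898]
tool_rot: [-0.004, 0.726, 0.688, -0.003]
contact_force: [-17.4, 0.6, 17.2]
gripper_width: 0.142
grasp_force: 41.5
```

The force rises hard at s=0.5725, so the crate is in contact with the green rail. I ease off, release, and go to the right crate.

Call:
move_arm([
  [[0, -0.002, 0, 0, 0, 0, 0.005], [0, 0, -0.001, 0, 0, 0, 0.005], [0, 0, 0, 0, 0, 0, 0.03], [0, 0, 0, 0, 0, 0, 0.05], [0, 0, 0, 0, 0, 0, 0.05], [0, 0, -0.02, 0, 0, 0, 0.05], [0, 0, -0.025, 0, 0, 0, 0.05], [0, 0, -0.025, 0, 0, 0, 0.05], [-0.044, -0.013, 0, 0, 0, 1.4, 0.05], [-0.044, -0.013, 0, 0, 0, 1.4, 0.05], [-0.044, -0.013, 0, 0, 0, 1.4, 0.05], [-0.044, -0.013, 0, 0, 0, 1.5, 0.05], [0, 0, 0, 0, 0, 0, 0.05], [0, 0, 0, 0, 0, 0, 0.05]],
])

```text
t: 18.82
eef_pos: [0.5074, -0.1972, 0.1607]
tool_rot: [0.0, 0.759, 0.652, 0.0]
contact_force: [-0.3, 0.3, -0.2]
gripper_width: 0.587
grasp_force: 0.0
```

```bash
python3 - <<'E'
from h import *
top()
to(.5155,-.2018,.089,-8.5)
E
```

```text
green [ 0.6938 -0.0405] -2.821939 [0.0247 0.5515] (238, 137, 196, 17)
white [0.4477 0.0869] -2.8087113 [0.023  0.3261] (232, 227, 118, 13)
lid [0.5328 0.1376] 87.18599 [0.0974 0.1406] (252, 176, 39, 53)
lid [ 0.5662 -0.036 ] -0.355677 [0.299  0.5754] (230, 135, 210, 110)
lid [ 0.6094 -0.214 ] -6.0906525 [0.037  0.0941] (382, 165, 36, 16)
bar [0.4915 0.1391] -0.3340867 [0.0132 0.09  ] (252, 214, 35, 6)
bar [ 0.4216 -0.0931] -0.32599238 [0.0079 0.0949] (339, 241, 37, 4)
bar [ 0.5188 -0.1736] -0.33698335 [0.0133 0.0318] (381, 203, 13, 6)
t 18.88 pos [ 0.5077 -0.1965  0.1606] shift [-0.0041  0.0085  0.0716] turn [ 0.0208 -0.0356 -0.0961] F [-0.1246 -1.3314  0.2249] M [-0.006   0.0099  0.0519] w 0.5881554864789016 g 0.0
```

Now I grasp crate 3 and tip it.

Call:
move_arm([
  [[-0.004, 0.0085, 0, 0, 0, 0, 0.05], [0, 0, 0.018, 0, 0, 0, 0.05], [0, 0, 0.018, 0, 0, 0, 0.05], [0, 0, 0.018, 0, 0, 0, 0.045], [0, 0, 0.0165, 0, 0, 0, 0.04], [0, 0, 0, 0, 0, 0, 0.005], [0, 0, 0, 0, 0, 0, 0.005], [0, 0, 0, 0, 0, 0, 0.005], [0, 0, 0, 0, 0, 0, 0.005]],
])

```text
t: 20.0
eef_pos: [0.5148, -0.2028, 0.0903]
tool_rot: [0.0, 0.759, 0.651, 0.0]
contact_force: [-0.1, -0.7, -2.5]
gripper_width: 0.147
grasp_force: 38.9
```

Call:
move_arm([
  [[0, 0.0014, -0.0025, 1, 0, 0, 0.005], [0, 0.0014, -0.002, 1, 0, 0, 0.005], [0, 0.0014, -0.002, 1, 0, 0, 0.005], [0, 0.0014, -0.002, 1, 0, 0, 0.005], [0, 0.0014, -0.002, 1, 0, 0, 0.005], [0, 0, 0, 0, 0, 0, 0.005], [0, 0, 0, 0, 0, 0, 0.005], [0, 0, 0, 0, 0, 0, 0.005]],
])

```text
t: 21.0
eef_pos: [0.5217, -0.204, 0.1002]
tool_rot: [-0.033, 0.758, 0.651, -0.028]
contact_force: [-0.7, -0.7, -2.0]
gripper_width: 0.147
grasp_force: 39.0
```

```bash
python3 - <<'E'
from h import *
F=[];M=[]
for i in range(8):
    im=imaging.read_camera("wrist");o=bot.get_obs();F+=[o["contact_force"]];M+=[o["torque"]]
print(np.mean(F,0),np.std(F,0),np.mean(M,0)); to(.5155,-.2018,.089,-8.5)
E
```

```text
[ 0.0392  0.1016 -3.4997] [0.579  0.4238 0.3955] [-0.0106 -0.0398  0.0022]
t 21.4 pos [ 0.5219 -0.2039  0.1003] shift [ 0.0011 -0.0057  0.0118] turn [-5.002  -0.0125 -0.1968] F [ 0.2847 -0.1976 -3.3097] M [-0.0067 -0.0774 -0.01  ] w 0.14930491100727583 g 39.04414415359497
```

The pull is about 3.5 N. The first crate took 2.7 N and the full one 7 N, so this one is empty. It goes to the white rail (43 mm, yaw +5.7°).

Call:
move_arm([
  [[0, -0.0014, 0.002, -1, 0, 0, 0.005], [0, -0.0014, 0.002, -1, 0, 0, 0.005], [0, -0.0014, 0.002, -1, 0, 0, 0.005], [0, -0.0014, 0.002, -1, 0, 0, 0.005], [0, -0.0014, 0.002, -1, 0, 0, 0.005], [0, 0, 0.0015, 0, 0, 0, 0.005], [0, 0, 0, 0, 0, 0, 0.005]],
])

```text
t: 22.28
eef_pos: [0.5141, -0.2029, 0.0895]
tool_rot: [-0.0, 0.759, 0.651, -0.0]
contact_force: [-4.0, 0.9, 3.2]
gripper_width: 0.148
grasp_force: 39.8
```

Call:
move_arm([
  [[0, -0.003, 0, 0, 0, -1, 0.005], [0, -0.006, 0, 0, 0, -1, 0.005], [0, -0.006, 0, 0, 0, -1, 0.005], [0, -0.006, 0, 0, 0, -1, 0.005], [0, -0.006, 0, 0, 0, -1, 0.005], [0, -0.006, 0, 0, 0, -0.7, 0.005], [0, -0.004, 0, 0, 0, 0, 0.005], [0, 0, 0, 0, 0, 0, 0.005]],
])

```text
t: 23.28
eef_pos: [0.4789, -0.1993, 0.0899]
tool_rot: [0.001, 0.725, 0.689, 0.001]
contact_force: [3.8, -0.3, 5.2]
gripper_width: 0.147
grasp_force: 40.7
```

```bash
python3 - <<'E'
from h import *
o=bot.get_obs();p=o["eef_pos"];print("s",p[0]*.9988-p[1]*.0488,"goal .4819")
to(.49,.1322,.089,-2.8)
E
```

```text
s 0.4880057483550747 goal .4819
t 23.27 pos [ 0.4789 -0.1993  0.0899] shift [ 0.3317 -0.006   0.0008] turn [ 0.1644  0.0175 -0.1702] F [ 3.8113 -0.3499  5.1703] M [ 0.1305 -0.989   0.0085] w 0.14655706805655622 g 40.67178189754486
```

Call:
move_arm([
  [[0, -0.002, -0.0005, 0, 0, 0, 0.005], [0, -0.002, 0, 0, 0, 0, 0.005], [0, -0.001, 0, 0, 0, 0, 0.005], [0, 0, 0, 0, 0, 0, 0.005]],
])

```text
t: 23.78
eef_pos: [0.4728, -0.1989, 0.0896]
tool_rot: [0.0, 0.725, 0.688, 0.0]
contact_force: [3.6, 0.7, 0.8]
gripper_width: 0.147
grasp_force: 40.4
```

Call:
move_arm([
  [[0, -0.001, 0, 0, 0, 0, 0.005], [0, 0, 0, 0, 0, 0, 0.005]],
])

```text
t: 24.02
eef_pos: [0.4723, -0.1989, 0.0898]
tool_rot: [0.0, 0.725, 0.688, 0.0]
contact_force: [4.4, 0.2, 0.2]
gripper_width: 0.149
grasp_force: 40.4
```

Call:
move_arm([
  [[0, -0.001, 0, 0, 0, 0, 0.005], [0, 0, 0, 0, 0, 0, 0.005]],
])

```text
t: 24.28
eef_pos: [0.4718, -0.1989, 0.09]
tool_rot: [0.001, 0.725, 0.688, 0.001]
contact_force: [6.4, 0.6, 0.2]
gripper_width: 0.147
grasp_force: 40.4
```

Call:
move_arm([
  [[0, -0.001, 0, 0, 0, 0, 0.005], [0, 0, 0, 0, 0, 0, 0.005]],
])

```text
t: 24.52
eef_pos: [0.4713, -0.1988, 0.0902]
tool_rot: [0.001, 0.725, 0.689, 0.001]
contact_force: [6.8, 0.3, 0.9]
gripper_width: 0.143
grasp_force: 40.5
```

Contact came at s=0.4819. I ease off the press so it lies flat, release, and rise to look.

Call:
move_arm([
  [[0, 0.0015, 0.0005, 0, 0, 0, 0.005], [0, 0, 0, 0, 0, 0, 0.005], [0, 0, 0, 0, 0, 0, 0.03], [0, 0, 0, 0, 0, 0, 0.05], [0, 0, 0, 0, 0, 0, 0.05], [0, 0, -0.02, 0, 0, 0, 0.05], [0, 0, -0.03, 0, 0, 0, 0.05], [0, 0, -0.04, 0, 0, 0, 0.05], [0, 0, -0.04, 0, 0, 0, 0.05], [0, 0, 0, 0, 0, 0, 0.085], [0, 0, 0, 0, 0, 0, 0.085]],
])

```text
t: 25.9
eef_pos: [0.4706, -0.1985, 0.2185]
tool_rot: [-0.001, 0.725, 0.688, -0.0]
contact_force: [-0.9, -0.2, 0.8]
gripper_width: 0.976
grasp_force: 0.0
```

```bash
python3 - <<'E'
from h import *
to(.5155,-.2018,.089,-2.8)
a=imaging.read_camera("wrist");cv2.imwrite("pics/w4.png",a[...,::-1])
E
```

```text
t 25.9 pos [ 0.4706 -0.1985  0.2185] shift [-0.001   0.0452  0.1295] turn [-0.064  -0.0291 -0.1844] F [-0.9323 -0.1524  0.7843] M [0.0131 0.0337 0.0184] w 0.9758540317412641 g 0.0
```

View pics/w4.png

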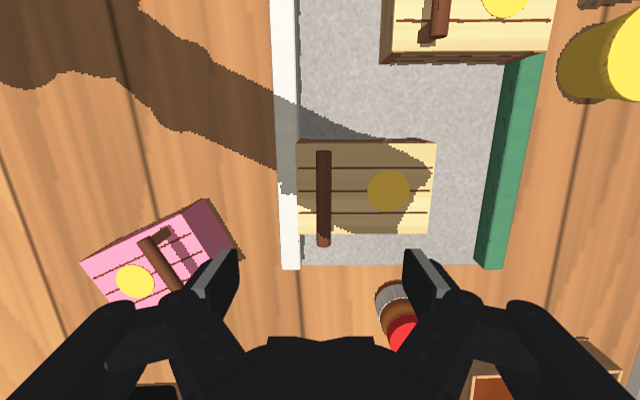

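Crate 3 (px 297-430) lies against the white rail. Now the same close view of crate 1, passing over crate 2.

Call:
move_arm([
  [[0.055, 0, -0.005, 0, 0, 0, 0.085], [0.055, 0, 0, 0, 0, 0, 0.085], [0.055, 0, 0, 0, 0, 0, 0.085], [0, 0, 0, 0, 0, 0, 0.085]],
])

```text
t: 26.45
eef_pos: [0.4792, -0.0294, 0.2228]
tool_rot: [-0.001, 0.723, 0.691, -0.001]
contact_force: [0.1, -0.7, 0.2]
gripper_width: 0.995
grasp_force: 0.0
```

```bash
python3 - <<'E'
from h import *
a=imaging.read_camera("wrist")
cv2.imwrite("pics/w5a.png",a[...,::-1])
E
```

Call:
move_arm([
  [[0.055, 0, 0, 0, 0, 0, 0.085], [0.055, 0, 0, 0, 0, 0, 0.085], [0.06, 0.001, 0, 0, 0, 0, 0.085], [0, 0, 0, 0, 0, 0, 0.085], [0, 0, 0, 0, 0, 0, 0.085]],
])

```text
t: 27.12
eef_pos: [0.4897, 0.1335, 0.2234]
tool_rot: [0.0, 0.726, 0.688, -0.001]
contact_force: [0.0, -0.3, -1.2]
gripper_width: 0.996
grasp_force: 0.0
```

```bash
python3 - <<'E'
from h import *
to(.4886,.1389,.089,-2.8)
a=imaging.read_camera("wrist")
b=cv2.imread("pics/w5a.png"); cv2.imwrite("pics/w5.png",np.vstack([a[:290,150:600,::-1],b[:290,150:600]]))
top()
E
```

```text
t 27.12 pos [0.4897 0.1335 0.2234] shift [ 0.0056 -0.0012  0.1344] turn [-0.0681  0.1033 -0.3175] F [ 0.0192 -0.2511 -1.1867] M [-0.0163  0.0082  0.0182] w 0.996017183331252 g 0.0
green [ 0.6938 -0.0405] -2.8523133 [0.0249 0.5515] (238, 137, 196, 17)
white [ 0.4373 -0.1277] -2.8088193 [0.0225 0.3604] (303, 230, 130, 13)
lid [0.5945 0.1339] -2.7383711 [0.0172 0.096 ] (255, 176, 36, 8)
lid [ 0.5664 -0.036 ] -0.3557304 [0.2987 0.5754] (230, 135, 210, 110)
lid [ 0.4218 -0.1092] -0.32705405 [0.0108 0.2981] (307, 240, 111, 5)
lid [ 0.5163 -0.2011] 87.15363 [0.0983 0.1405] (377, 181, 38, 53)
bar [0.4252 0.0783] -0.32733196 [0.0131 0.0792] (277, 239, 31, 6)
bar [ 0.5732 -0.0256] -4.4426875 [0.0146 0.0858] (315, 182, 33, 8)
bar [ 0.475  -0.1981] -2.7187839 [0.0134 0.0875] (380, 219, 34, 7)
```

View pics/w5.png

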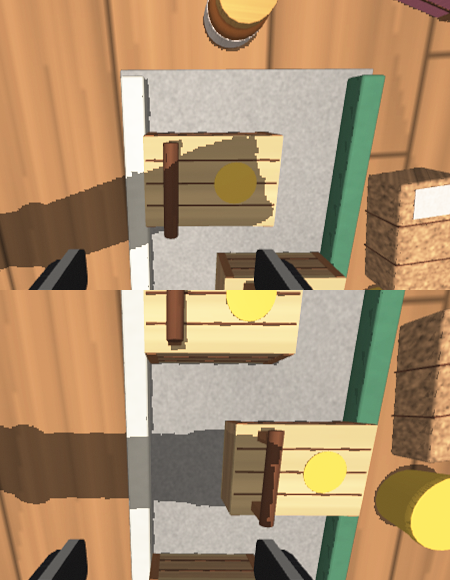

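Crates 1 and 3 both read lid s=0.525 and yaw about -2.8°, and crate 2 is at the green rail. Pulling the light crates by the bar may have left a sub-millimetre gap, so I'll nudge each one low on its far face with shut fingers.

Call:
move_arm([
  [[0.002, 0.0515, 0, 0, 0, -0.2, 0], [0.002, 0.0515, 0, 0, 0, 0, 0], [0.0015, 0.0515, 0, 0, 0, 0, 0], [0, 0, 0.04, 0, 0, 0, 0], [0, 0, 0.04, 0, 0, 0, 0], [0, 0, 0, 0, 0, 0, 0], [0, 0, 0, 0, 0, 0, 0]],
])

```text
t: 28.1
eef_pos: [0.6453, 0.1322, 0.1458]
tool_rot: [0.001, 0.725, 0.689, 0.001]
contact_force: [-0.3, 0.3, 0.0]
gripper_width: 0.004
grasp_force: 0.0
```

```bash
python3 - <<'E'
from h import *
a=.637; to(.9988*a+.0488*.171,.139,.04,-2.8)
cv2.imwrite("pics/w6.png",imaging.read_camera("wrist")[...,::-1])
E
```

```text
t 28.1 pos [0.6453 0.1322 0.1458] shift [ 0.0067 -0.0012  0.1058] turn [ 0.1043 -0.0069 -0.0896] F [-0.2536  0.2826  0.0293] M [-0.0127 -0.0598  0.0149] w 0.00390960324516592 g 0.0
```

View pics/w6.png

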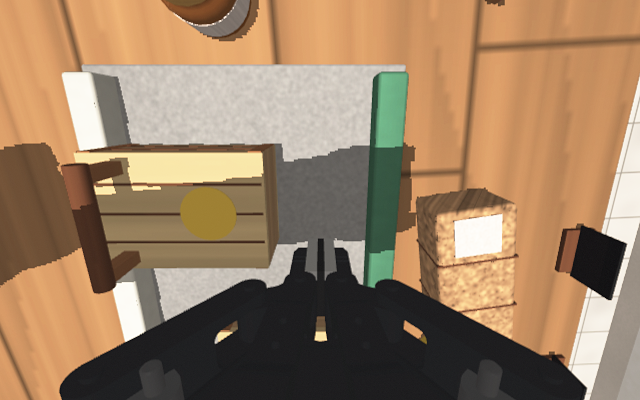

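The gap in front of crate 1 is clear, with the fingers at px 320 between its far face (278) and the green rail (370). I descend and nudge.

Call:
move_arm([
  [[0, 0, 0.032, 0, 0, 0, 0], [0, 0, 0.032, 0, 0, 0, 0], [0, 0, 0.032, 0, 0, 0, 0], [0, -0.008, 0, 0, 0, 0, 0], [0, -0.006, 0, 0, 0, 0, 0], [0, -0.003, 0, 0, 0, 0, 0], [0, -0.003, 0, 0, 0, 0, 0], [0, 0, 0, 0, 0, 0, 0]],
])

```text
t: 29.15
eef_pos: [0.6245, 0.1346, 0.0488]
tool_rot: [0.0, 0.724, 0.69, 0.0]
contact_force: [0.2, 0.6, 0.6]
gripper_width: -0.0
grasp_force: 0.0
```

Call:
move_arm([
  [[0, -0.002, 0, 0, 0, 0, 0], [0, -0.002, 0, 0, 0, 0, 0], [0, 0, 0, 0, 0, 0, 0]],
])

```text
t: 29.52
eef_pos: [0.6201, 0.1346, 0.0481]
tool_rot: [-0.0, 0.724, 0.69, -0.0]
contact_force: [0.1, -0.4, 0.2]
gripper_width: 0.001
grasp_force: 0.0
```

Call:
move_arm([
  [[0, -0.002, 0, 0, 0, 0, 0], [0, 0, 0, 0, 0, 0, 0]],
])

```text
t: 29.78
eef_pos: [0.6182, 0.1347, 0.0481]
tool_rot: [-0.0, 0.724, 0.69, -0.0]
contact_force: [0.4, 0.0, 0.2]
gripper_width: 0.0
grasp_force: 0.0
```

Call:
move_arm([
  [[0, -0.002, 0, 0, 0, 0, 0], [0, -0.001, 0, 0, 0, 0, 0], [0, 0, 0, 0, 0, 0, 0]],
])

```text
t: 30.15
eef_pos: [0.6158, 0.1348, 0.0484]
tool_rot: [0.0, 0.724, 0.69, 0.0]
contact_force: [2.3, -0.6, -0.9]
gripper_width: -0.001
grasp_force: 1.0
```

Call:
move_arm([
  [[0, -0.001, 0, 0, 0, 0, 0], [0, -0.001, 0, 0, 0, 0, 0], [0, 0, 0, 0, 0, 0, 0]],
])

```text
t: 30.52
eef_pos: [0.6156, 0.1348, 0.0491]
tool_rot: [0.001, 0.724, 0.69, 0.002]
contact_force: [7.3, 0.0, -0.4]
gripper_width: -0.0
grasp_force: 3.1
```

Call:
move_arm([
  [[0, -0.001, 0, 0, 0, 0, 0], [0, -0.001, 0, 0, 0, 0, 0], [0, 0, 0, 0, 0, 0, 0]],
])

```text
t: 30.9
eef_pos: [0.6155, 0.1349, 0.05]
tool_rot: [0.003, 0.724, 0.689, 0.003]
contact_force: [9.8, -0.4, 0.9]
gripper_width: 0.003
grasp_force: 4.7
```

It hit a hard stop at once without sliding, so crate 1 was already flush. Crate 3 has the same measured s, so it is too. I back off and retreat.

Call:
move_arm([
  [[0, 0.01, 0, 0, 0, 0, 0], [0, 0.012, 0, 0, 0, 0, 0], [0, 0, -0.04, 0, 0, 0, 0], [0, 0, -0.05, 0, 0, 0, 0], [0, 0, -0.06, 0, 0, 0, 0], [0, 0, -0.04, 0, 0, 0, 0], [0.06, 0, 0, 0, 0, 0, 0], [0.06, 0, 0, 0, 0, 0, 0], [0.06, 0, 0, 0, 0, 0, 0], [0.06, 0, 0, 0, 0, 0, 0], [0, 0, 0, 0, 0, 0, 0], [0, 0, 0, 0, 0, 0, 0]],
])

```text
t: 32.4
eef_pos: [0.645, 0.373, 0.2373]
tool_rot: [0.0, 0.724, 0.69, -0.001]
contact_force: [-0.2, -1.0, 0.0]
gripper_width: 0.001
grasp_force: 0.0
```

```bash
python3 - <<'E'
from h import *
im=top();cv2.imwrite("pics/top7.png",im[...,::-1])
E
```

```text
green [ 0.6937 -0.0405] -2.8486822 [0.0247 0.5515] (238, 137, 196, 17)
white [ 0.4407 -0.055 ] -2.808698 [0.0232 0.5059] (251, 227, 182, 16)
lid [0.5331 0.1375] 87.073235 [0.0974 0.1407] (252, 176, 39, 53)
lid [ 0.4236 -0.0346] -0.3259724 [0.0135 0.431 ] (255, 239, 160, 6)
lid [ 0.5664 -0.036 ] -0.3557304 [0.2987 0.5754] (230, 135, 210, 110)
lid [ 0.5163 -0.2011] 87.15363 [0.0983 0.1405] (377, 181, 38, 53)
bar [0.5161 0.2399] -89.59539 [0.0053 0.1088] (230, 187, 3, 42)
bar [0.4338 0.2103] -0.32598627 [0.0289 0.0637] (230, 233, 25, 12)
```

View pics/top7.png

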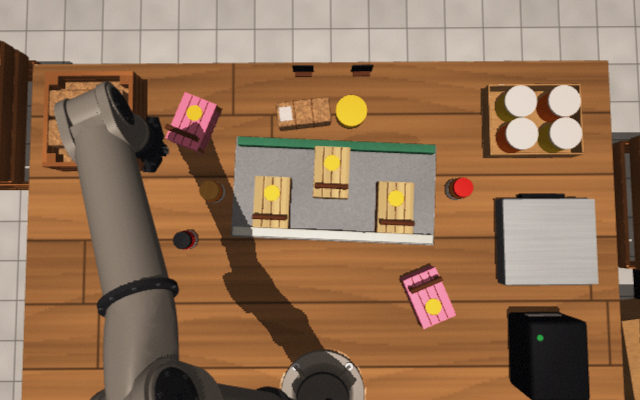

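The left crate (272,203) and right crate (396,207) are flush to the white rail, and the middle crate (332,172) is flush to the green rail. The goods are undisturbed and the arm is clear, so I hand in.

```bash
python3 -c "
from station import bot
print(bot.hand_in())"
```

```text
the job is handed in; nothing more can be done
None
```

I slid the full crate (middle) flush to the green rail and the two empty crates (left and right) flush to the white rail, left them flat and released with the goods around them undisturbed, and handed the job in at about 32 s (no verdict shown).

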